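# Draw the bench holdfast up off the go board and hold it

## Robot

A 6-joint arm with a two-finger parallel gripper is mounted at the origin on the work surface. World frame = base frame: x ahead of the robot, y to its left, z up, the work surface at z = 0. Lengths are in m, angles in rad, forces in N, time in s.
With the tool pointing down it reaches from about 0.3 to 0.875 m from the base axis. Payload 4.2 kg.
Tool frame: the origin (TCP) lies on the centre line of the jaws, within the pads' length; the fingertips stand 8 mm ahead of it and the grasp point (between the pads) lies 11 mm behind it; z points along the fingers, y is the line along which they close (so a half turn about z gives the same grasp; the last joint's range is limited). The gripper opens to 85 mm and grips with 20 to 120 N. Pads are 22 mm wide; open, the fingers measure 114 mm over their backs; the gripper's body (76 mm by 85 mm) begins 54 mm behind the grasp point. The pads swing forward as they close: fully open they stand 13 mm farther back than shut.
Start: joints at [1.272, 0.32, 1.565, -0, 1.257, -0.02], TCP at [0.158, 0.553, 0.239] pointing down, gripper open.
Joint ranges: [-3.11, 3.11], [-0.84, 2.01], [0.21, 2.61], [-1.34, 4.49], [0.05, 2.63], [-2.56, 2.56]. Speed limits (rad/s): [2.57, 2.57, 3.14, 3.14, 3.14, 3.14].

## Interface

Orientations are given as [roll, pitch, yaw] about the fixed x, y, z axes, in that order (R = Rz(yaw) Ry(pitch) Rx(roll)).
In Python, from rig import readout, eyes, ctrl, spotter gives the robot as it stands. The module is installed in compiled form; this text tells all that it offers.
- The arm moves only by the tool step_arm, never from a script. Its argument "motion" is a list of rows, each a list of 7 numbers: the shift along the tool's x, y, z in mm, then the turn, a rotation vector about the tool's x, y, z in degrees, then the closure in counts, from 0 (fully open) to 255 (shut). A call has 1 to 12 rows; each row shifts and turns the commanded pose from where the row before left it, along the tool's axes as they then stand; what a row does not reach is not made up. A row lasts 1/12 s, in which the tool goes at most 41.7 mm and 7.16 degrees, less where a joint would pass 70% of its speed; a pose out of reach is approached as far as the arm can. A call with a gripper value outside its range is refused whole. The fingers move at their own pace and stop on an object; "newtons" is the grip in N (left out, the last holds). Time passes only in rows, so rows that do not move let the fingers close. It gives the time, the measured TCP pose, the force, the opening and the grip force at its end, in the units of the state.
- readout.sense(): the state, without advancing time (a new reading comes with each control period).
- eyes.read_camera(name): name is "scene" or "top" or "wrist"; returns the picture (420x560x3 uint8, blue, green, red); there is no depth.
- eyes.camera_info(name): a dict with "fov_y" (degrees; the focal length in pixels is half the picture's height over the tangent of half this angle, whatever the lens; pixels are square), "cx", "cy" (the principal point, pixels), "k1" (the pictures are not rectified: a ray, as slopes to the right and down, at radius r is drawn at 1 + k1 r^2 times it, then the intrinsics apply), "rvec" (rotation vector, rad) and "tvec" (3), from world to camera coordinates, as OpenCV has them. Camera axes: x right, y down, z forward; pixel columns grow to the right and rows downward; lengths in m; the calibration is good to about 2 mm. A picture is of the moment at which its call begins: read the wrist's pose just before it. camera_info takes no time and is no camera call; for the wrist camera it gives the pose at the moment of the call.
- ctrl.finish_job(): hands the job in; it is judged then, once.
Trained networks look in the newest picture that a camera, given by its name, has taken for a name from the list of things; names that differ only in an ending like _2 or _b are one class to them, and where a whole thing is asked for, a point or a joint stands for the part that bears it (a point fixed in the world has none). Each returns a list of dicts, best first, with "p" (0 to 1); they miss things now and then, are a little off and sometimes report something else, mostly with a low value. They report only what shows in the picture. A call takes as long as a camera call. They do not tell look-alikes from the thing itself.
- spotter.recognise(camera, name): "box" ([left, top, right, bottom] in pixels, round what is visible of it).
- spotter.cut_out(camera, name): "pixels" (420x560 bool, what is visible of it) and "box" ([left, top, right, bottom] in pixels, round what is visible of it).
- spotter.pinpoint(camera, name): "xy" ([column, row] in pixels: a listed point, or the origin of a listed thing).
The state is a dict: "t": time; "joint_positions": joint angles; "qvel": joint speeds; "tau": joint torques, N m; "tool_pos": TCP position; "ee_rot": TCP orientation; "ft_force": force on the tool from outside, world axes, zero at the start; "wrist_torque": the same for the moment, N m; "opening": finger opening in m; "grip_force": force on a finger pad.
Only numpy, scipy, OpenCV 4.12 (cv2) and the standard library are available. Lean on these libraries where they do the work, as an engineer would, in place of code of your own. Each camera call takes 0.05 s, during which the arm holds its last target. There are 200 camera calls.

## Task

The holdfast that clamps the go board to the little bench has already been knocked loose. Grip it by its neck, right above the shank, and draw it straight up in its dog hole until its pad stands about 40 mm clear of the board, with the shank still in the hole and the arm still reaching out over the board; finish while holding it there, still, so that the board can be slid away. Do not cock the shank or force it sideways in its hole, and leave the board, the bench dogs and everything else where they are.

Things in the scene. Friction and masses are not known exactly. Their poses are not given: they have to be found in the camera images.
- holdfast: Black iron holdfast (upside-down J), loose, 0.5-0.85 kg: round shank, 19 mm dia, in a dog hole; above it a neck, then an arm curving over and down to a round 40 mm pad, 115 mm from the shank axis, resting on the board. Origin on the shank axis level with the pad's underside; z up the shank, x towards the pad. In z: shank -130 to 13, neck 13 to 59, top of arm 84 mm (at x = 27). 18 mm wide in y.
- neck (a point): Middle of the holdfast's neck, the place to grip: on the shank axis, 42 mm above the level of the pad's underside (66 mm above the bench top at the start). The neck is 20 mm along the holdfast's x and 18 mm along its y, its flat sides facing +y and -y; grip it from above across these. Axes as the holdfast's.
- pad (a point): Centre of the flat underside of the holdfast's pad.
- foot (a point): Centre of the lower end of the holdfast's shank, 130 mm below the pad's underside. At the start it is 106 mm below the bench top, 46 mm below the lower end of the hole.
- bench: The little bench, fixed: beech top 400 x 640 x 60 mm on low trestles. Origin on the table under its centre; x away from the robot, y left. Top at z = 130 mm, underside 70 mm. Through holes, 20 mm dia (1 mm play), at x = -155, y = -240, -120, 0, 120, 240 mm: the holdfast stands in one of the middle three, dogs in the other two. Front vise with two handwheels reaches to x = -307 mm, below the top.
- board: The go board lying on the little bench, wood with a black 13 x 13 grid, 290 (x) x 310 (y) x 24 mm (z), 1.5 kg, loose. Origin at the centre of its underside, axes nearly those of the bench; its upper face is at z = 24 mm in this frame.
- dog_alu: Aluminium bench dog standing in a dog hole of the bench, loose; round head 29 mm diameter, 26 mm high above the bench top. Origin at the centre of the head's underside. Leave alone.
- dog_brass: Brass bench dog, same size as the aluminium one, in another dog hole. Origin at the centre of the head's underside. Leave alone.
- mallet: Wooden mallet lying on the left part of the little bench, 260 mm long, head 105 x 60 x 55 mm. Origin at its underside, at the joint of handle and head, handle along -x. Leave alone.
- bowl: Turned wooden bowl with lid for go stones, on the right part of the little bench, 104 mm diameter, 74 mm high. Origin at the centre of its underside. Leave alone.
- plane: Small steel block plane on the right part of the little bench, 165 x 50 x 55 mm. Origin at the centre of its sole. Leave alone.
Things that resemble listed ones, but are neither listed nor needed, are in the scene too. What is shaped like the holdfast but turquoise is not meant.

How it is judged:
On the way:
1. the fingers grip the holdfast at its neck while its pad still rests on the board (contact force between the fingers and holdfast above 2 N and horizontal distance between the grasp point and neck below 0.035 m and z of pad in the frame of board below 0.034 m), for 0.05 s.
At the end, for the whole second after the job is handed in: Pad 26 to 54 mm above the board; foot at least 25 mm down the hole; lean under 2.6 deg, arm within 14 deg of the bench's x; gripped within 35 mm (level) of the neck point, nothing else carrying it (under 25 N from the hole), at rest; board within 12 mm, bystanders within 15 mm of their starts (z of pad in the frame of board between 0.05 and 0.078 m and z of foot in the frame of bench below 0.105 m and angle between the z axis of holdfast and the z axis of bench, either way round below 0.045 rad and angle between the x axis of holdfast and the x axis of bench, either way round below 0.25 rad and contact force between the fingers and holdfast above 2 N and horizontal distance between the grasp point and neck below 0.035 m and contact force between holdfast and bench below 25 N and contact force between holdfast and board below 0.2 N and linear speed of holdfast below 0.015 m/s and distance of board from where it was at the start of the episode below 0.012 m and distance of each of dog_alu, dog_brass, mallet, bowl, plane from where it was at the start of the episode below 0.015 m); the arm keeps its last pose, push and grip.
It fails at once if the shank is cocked in its hole (leans more than 3.4 deg) (angle between the z axis of holdfast and the z axis of bench, either way round above 0.06 rad).
It fails at once if the shank is forced against the hole with more than 60 N (contact force between holdfast and bench above 60 N).
It fails at once if the shank comes out of its hole (z of foot in the frame of bench above 0.122 m).
It fails at once if the go board is shifted by more than 12 mm (distance of board from where it was at the start of the episode above 0.012 m).
It fails at once if a bench dog or another bystander is shifted by more than 15 mm (distance of any of dog_alu, dog_brass, mallet, bowl, plane from where it was at the start of the episode above 0.015 m).
It also fails if it takes over 35 s, if anything falls off the work surface, if the arm or the gripper's body presses on something with over 40 N, if the wrist force passes 120 N, or if a joint passes its speed limit or range.

## Working session

There is one attempt and no reset: what is moved stays moved. The work goes in short steps, Python scripts to look and compute and a tool call to move; the robot and the scene stay as the last step left them, time stands still between calls to the robot, and variables do not carry over. Pictures are saved under pics/ and viewed, at most 10 in all, crops included, and the job is handed in when it is done.

Besides the shell and the picture viewer there is one more tool, called after "Call:" as name([rows], argument=value, ...), one row to a line, values as JSON. step_arm: Moves the arm, as the interface text tells. Its arguments: {"type":"object","properties":{"motion":{"type":"array","items":{"type":"array","items":{"type":"number"}}},"newtons":{"type":"number"}},"required":["motion"]}

```bash
mkdir -p pics; cat > h.py <<'E'
import numpy as np, cv2
from rig import readout, eyes, ctrl, spotter
def cam(n):
    i=eyes.camera_info(n); f=210/np.tan(np.radians(i["fov_y"])/2)
    return f,i["cx"],i["cy"],i["k1"],cv2.Rodrigues(np.array(i["rvec"],float))[0],np.array(i["tvec"],float).ravel()
def ray(c,uv):
    f,cx,cy,k,R,t=c; d=np.array([(uv[0]-cx)/f,(uv[1]-cy)/f]); s=d.copy()
    for _ in range(20): s=d/(1+k*(s@s))
    return -R.T@t, R.T@np.array([s[0],s[1],1])
def onz(c,uv,z):
    o,d=ray(c,uv); return o+d*(z-o[2])/d[2]
def proj(c,P):
    f,cx,cy,k,R,t=c; q=R@np.asarray(P,float)+t; s=q[:2]/q[2]; s=s*(1+k*(s@s)); return s*f+[cx,cy]
def tri(obs):
    A=np.zeros((3,3));b=np.zeros(3)
    for c,uv in obs:
        o,d=ray(c,uv); d/=np.linalg.norm(d); M=np.eye(3)-np.outer(d,d); A+=M;b+=M@o
    return np.linalg.solve(A,b)
E
python3 - <<'E'
from h import *
a=eyes.read_camera("scene");b=eyes.read_camera("top")
cv2.imwrite("pics/a.png",cv2.resize(a,(800,600)));cv2.imwrite("pics/b.png",cv2.resize(b,(800,600)))
np.set_printoptions(precision=4,suppress=True)
for n in ["scene","top"]:
    c=cam(n); print(n,-c[4].T@c[5])
    for o in ["neck","pad"]:
        for r in spotter.pinpoint(n,o)[:3]:
            print(n,o,np.round(r["xy"],1),round(r["p"],2),onz(c,r["xy"],.196 if o=="neck" else .154))
    for o in ["dog_alu","dog_brass","board","bench"]:
        for r in spotter.pinpoint(n,o)[:2]:
            print(n,o,np.round(r["xy"],1),round(r["p"],2),onz(c,r["xy"],.0 if o=="bench" else .13))
print(readout.sense())
E
```

```text
scene [1.2362 0.0708 0.7553]
scene neck [259.7 187.7] 0.95 [0.4866 0.0171 0.196 ]
scene neck [442.9 271.5] 0.95 [0.7456 0.3653 0.196 ]
scene neck [183.9 180.1] 0.87 [ 0.4552 -0.1684  0.196 ]
scene pad [151.8 167.1] 0.86 [ 0.3358 -0.2853  0.154 ]
scene pad [392.9 250.8] 0.77 [0.6524 0.302  0.154 ]
scene pad [356.  169.6] 0.71 [0.3508 0.2679 0.154 ]
scene dog_alu [213.2 213.6] 0.57 [ 0.5033 -0.0985  0.13  ]
scene dog_brass [159.8 217. ] 0.62 [ 0.5157 -0.2262  0.13  ]
scene board [212.7 276.8] 0.9 [ 0.7037 -0.0729  0.13  ]
scene board [263.9 199.2] 0.19 [0.4471 0.0235 0.13  ]
top [0.343  0.0575 1.3081]
top neck [297.  199.6] 0.97 [0.4909 0.0224 0.196 ]
top neck [395.6 311.8] 0.87 [ 0.2122 -0.2123  0.196 ]
top neck [188.8 284.4] 0.73 [0.2871 0.2896 0.196 ]
top pad [431.8 330.8] 0.97 [ 0.1559 -0.3149  0.154 ]
top pad [290.9 161.3] 0.85 [0.5966 0.0348 0.154 ]
top pad [186.6 197.7] 0.74 [0.5062 0.305  0.154 ]
top dog_alu [298.1 205.5] 0.52 [0.4841 0.0178 0.13  ]
top dog_alu [343.6 201.2] 0.43 [ 0.4935 -0.1014  0.13  ]
top dog_brass [388.9 194.7] 0.64 [ 0.5088 -0.2219  0.13  ]
top board [332.5 125.5] 0.69 [ 0.6982 -0.0788  0.13  ]
{'t': 0.7, 'joint_positions': array([ 1.272 ,  0.3196,  1.5645, -0.    ,  1.2574, -0.02  ]), 'qvel': array([-0.0011,  0.0018,  0.0005, -0.0005, -0.001 ,  0.0009]), 'tau': array([  0.0009, -41.5291, -23.4387,  -0.0001,   0.0001,   0.    ]), 'tool_pos': array([0.1582, 0.5528, 0.2393]), 'ee_rot': array([3.1415, 0.    , 2.8628]), 'ft_force': array([ 0.7891,  0.1295, -1.2817]), 'wrist_torque': array([ 0.0134, -0.0205,  0.0671]), 'grip_force': 0.0, 'opening': 0.08528299667984658}
```

View pics/a.png

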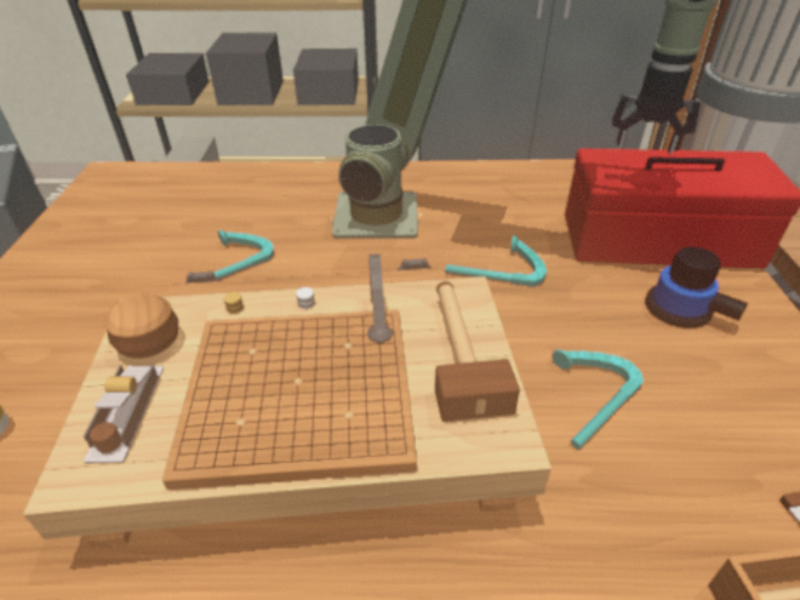

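View pics/b.png

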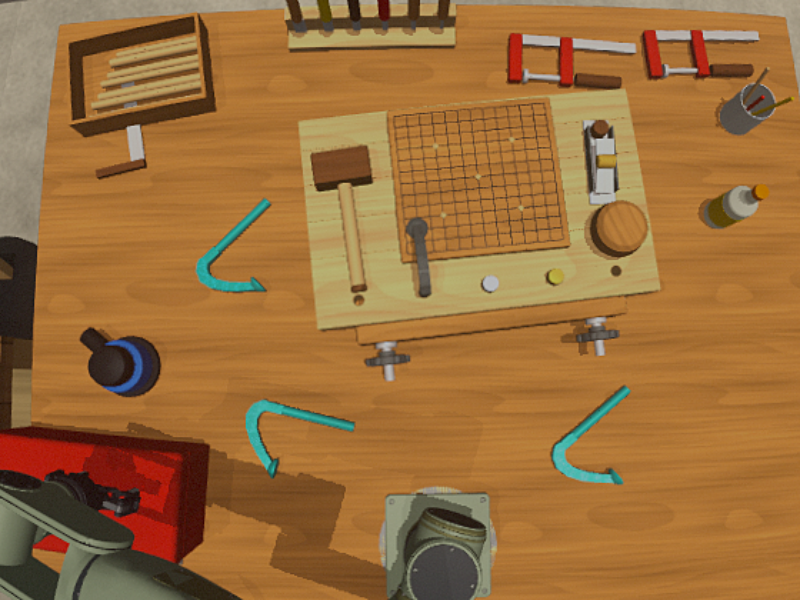

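The holdfast I want is the black one at scene (378,300) and top (424,265) in the 800-px views, standing in the middle-left hole with its pad on the board. The look-alikes are three turquoise ones lying on the table, at top (235,250), (300,435) and (590,440). The dogs are at top (490,284) aluminium and (556,276) brass.

```bash
python3 - <<'E'
from h import *
np.set_printoptions(precision=4,suppress=True)
s,t=cam("scene"),cam("top")
a=cv2.imread("pics/b.png")
cv2.imwrite("pics/c.png",cv2.resize(a[190:320,330:510],None,fx=4,fy=4,interpolation=cv2.INTER_CUBIC))
n=tri([(s,(259.7,187.7)),(t,(297,199.6))]); print("neck tri",n)
hl=onz(t,np.array([359,300])*.7,.13);hr=onz(t,np.array([616,271])*.7,.13)
print(hl,hr,np.linalg.norm(hl-hr)); d=hl-hr; print("yaw",np.arctan2(-d[0],d[1]),"hole3",hr+.75*d)
E
```

```text
neck tri [0.4906 0.0199 0.199 ]
[0.4743 0.1398 0.13  ] [ 0.5206 -0.3369  0.13  ] 0.47894957390109577
yaw 0.09671089600402089 hole3 [0.4859 0.0206 0.13  ]
```

View pics/c.png

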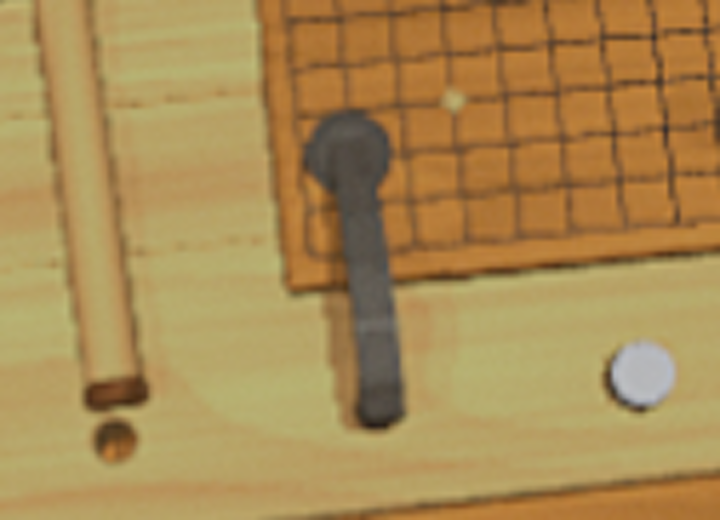

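Call:
step_arm([
  [0,0,-40,0,0,0,0],
  [0,0,-40,0,0,0,0],
  [-26,-23,0,0,0,0,0],
  [-26,-23,0,0,0,0,0],
  [-26,-23,0,0,0,0,0],
  [-26,-23,0,0,0,0,0],
  [-26,-23,0,0,0,0,0],
  [-26,-23,0,0,0,0,0],
  [-26,-23,0,0,0,0,0],
  [-26,-23,0,0,0,0,0],
  [-26,-23,0,0,0,0,0],
  [-26,-23,0,0,0,0,0],
])

```text
t: 1.7
tool_pos: [0.3454, 0.2586, 0.3196]
ee_rot: [3.141, 0.001, 2.863]
ft_force: [0.0, -1.5, -0.5]
opening: 0.0853
grip_force: 0.0
```

Call:
step_arm([
  [-26,-23,0,0,0,0,0],
  [-26,-23,0,0,0,0,0],
  [-26,-23,0,0,0,0,0],
  [-26,-23,0,0,0,0,0],
  [-26,-23,0,0,0,0,0],
  [-26,-23,0,0,0,0,0],
  [-26,-23,0,0,0,0,0],
  [-20,-23,0,0,0,0,0],
  [0,0,0,0,0,-7,0],
  [0,0,0,0,0,-7,0],
  [0,0,0,0,0,-7,0],
  [0,0,0,0,0,0,0],
])

```text
t: 2.7
tool_pos: [0.4885, 0.0273, 0.3193]
ee_rot: [3.141, -0.0, -3.053]
ft_force: [0.9, 0.5, 0.0]
opening: 0.0855
grip_force: 0.0
```

```bash
python3 - <<'E'
from h import *
np.set_printoptions(precision=4,suppress=True)
r=readout.sense(); print(r["tool_pos"],r["ee_rot"],r["joint_positions"])
c=cam("wrist"); im=eyes.read_camera("wrist"); cv2.imwrite("pics/d.png",im)
print(-c[4].T@c[5], c[4])
for o,z in [("neck",.196),("pad",.154),("dog_alu",.13),("foot",.13)]:
    for q in spotter.pinpoint("wrist",o)[:3]: print(o,np.round(q["xy"],1),round(q["p"],2),onz(c,q["xy"],z))
E
```

```text
[0.4885 0.0273 0.3193] [ 3.1415 -0.     -3.0526] [ 0.0323  0.1403  1.6038  0.0001  1.3976 -1.6275]
[0.4048 0.0202 0.4546] [[-0.0885  0.9961 -0.0004]
 [ 0.9422  0.0838  0.3244]
 [ 0.3231  0.0283 -0.9459]]
neck [519.2  24.6] 0.76 [0.3291 0.198  0.196 ]
neck [533.5 240.7] 0.75 [0.5031 0.2764 0.196 ]
neck [272.1 200.8] 0.61 [0.4852 0.0225 0.196 ]
pad [481.1 213.6] 0.85 [0.4927 0.2507 0.154 ]
pad [365.1 337.1] 0.72 [0.6696 0.1565 0.154 ]
pad [272.6 285. ] 0.67 [0.6034 0.0322 0.154 ]
dog_alu [171. 186.] 0.58 [ 0.4983 -0.0937  0.13  ]
dog_alu [275.2 187.7] 0.16 [0.4897 0.0254 0.13  ]
foot [436.4 296.4] 0.69 [0.6169 0.2474 0.13  ]
```

View pics/d.png

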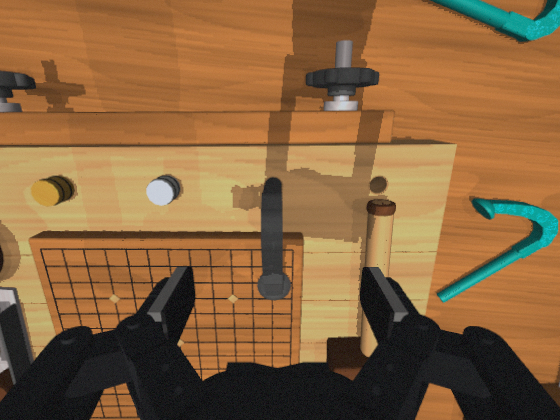

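The wrist view shows the dark holdfast upright at (272,180–300) with its pad at (273,287). The aluminium dog is at (162,190), the mallet handle at (380,250), and the fingers straddle column 275.

```bash
python3 - <<'E'
from h import *
np.set_printoptions(precision=4,suppress=True)
c=cam("wrist"); im=cv2.imread("pics/d.png"); m=(im.max(2)<85)
for r in range(172,302,8):
    x=np.flatnonzero(m[r,240:310])+240
    if len(x): print(r,x[0],x[-1],[onz(c,((x[0]+x[-1])/2,r),z)[:2] for z in (.214,.18)])
for dz in (.172,.196,.213,.1): print(dz, proj(c,[.488,.0205,dz]))
t=cam("top"); 
# dogs head tops as check of hole row
for n in ("top","wrist"):
    if n=="top": eyes.read_camera("top")
    cc=cam(n)
    for o in ("dog_alu","dog_brass"):
        q=spotter.cut_out(n,o)
        if q:
            ys,xs=np.nonzero(q[0]["pixels"]); print(n,o,q[0]["p"],onz(cc,(xs.mean(),ys.mean()),.145))
E
```

```text
180 267 279 [array([0.4611, 0.0222]), array([0.4691, 0.0223])]
188 264 281 [array([0.4681, 0.0223]), array([0.4771, 0.0225])]
196 262 281 [array([0.4753, 0.022 ]), array([0.4853, 0.0222])]
204 262 281 [array([0.4825, 0.0226]), array([0.4935, 0.0228])]
212 261 281 [array([0.4899, 0.0228]), array([0.5019, 0.023 ])]
220 262 281 [array([0.4973, 0.0238]), array([0.5104, 0.0242])]
228 262 281 [array([0.505 , 0.0244]), array([0.5192, 0.0249])]
236 250 301 [array([0.5125, 0.0286]), array([0.5277, 0.0297])]
244 261 281 [array([0.5207, 0.0252]), array([0.5371, 0.0258])]
252 251 281 [array([0.5292, 0.0213]), array([0.5468, 0.0213])]
260 262 292 [array([0.5366, 0.0321]), array([0.5552, 0.0336])]
268 263 281 [array([0.5454, 0.0281]), array([0.5653, 0.0291])]
276 261 286 [array([0.5539, 0.0302]), array([0.5749, 0.0315])]
284 258 289 [array([0.5626, 0.0309]), array([0.5849, 0.0323])]
292 252 287 [array([0.5719, 0.0278]), array([0.5955, 0.0288])]
0.172 [269.7766 196.2301]
0.196 [269.1448 203.4806]
0.213 [268.6293 209.3954]
0.1 [271.1968 179.924 ]
top dog_brass 0.48 [ 0.5096 -0.2165  0.145 ]
wrist dog_alu 0.96 [ 0.499  -0.0974  0.145 ]
wrist dog_brass 0.78 [ 0.5093 -0.2152  0.145 ]
```

Call:
step_arm([
  [2,-5,0,0,0,0,0],
  [0,0,25,0,0,0,0],
  [0,0,25,0,0,0,0],
  [0,0,25,0,0,0,0],
  [0,0,15,0,0,0,0],
  [0,0,0,0,0,0,0],
  [0,0,0,0,0,0,0],
])

```text
t: 3.78
tool_pos: [0.4867, 0.0222, 0.2291]
ee_rot: [3.142, -0.001, -3.054]
ft_force: [-0.2, -0.9, 0.2]
opening: 0.0855
grip_force: 0.0
```

```bash
python3 - <<'E'
from h import *
np.set_printoptions(precision=4,suppress=True)
r=readout.sense(); print(r["tool_pos"],r["ee_rot"])
c=cam("wrist"); im=eyes.read_camera("wrist"); cv2.imwrite("pics/e.png",im)
print(-c[4].T@c[5]); p=r["tool_pos"]
for z in (.13,.154,.167,.196,.213): print(z,proj(c,[p[0],p[1],z]),proj(c,[p[0]-.01,p[1],z]))
for o,z in [("neck",.196),("pad",.154)]:
    for q in spotter.pinpoint("wrist",o)[:3]: print(o,np.round(q["xy"],1),round(q["p"],2),onz(c,q["xy"],z))
m=(im.max(2)<85)
for rr in range(60,300,12):
    x=np.flatnonzero(m[rr,235:320])+235
    if len(x): print(rr,x[0],x[-1],[onz(c,((x[0]+x[-1])/2,rr),z)[:2] for z in (.214,.18)])
E
```

```text
[0.4867 0.0222 0.2291] [ 3.1416 -0.0012 -3.0542]
[0.4031 0.0153 0.3646]
0.13 [276.8539 213.4484] [277.8791 202.3482]
0.154 [276.8045 223.8351] [277.9333 211.7545]
0.167 [276.7734 230.3823] [277.9676 217.6958]
0.196 [276.689  248.1048] [278.0606 233.824 ]
0.213 [276.6268 261.1551] [278.1294 245.743 ]
neck [278.7 245.8] 0.96 [0.485  0.0234 0.196 ]
pad [532.6 234.9] 0.93 [0.4784 0.2211 0.154 ]
204 273 282 [array([0.4513, 0.0196]), array([0.4622, 0.0206])]
216 266 288 [array([0.4583, 0.02  ]), array([0.4707, 0.021 ])]
228 264 289 [array([0.4654, 0.0203]), array([0.4795, 0.0214])]
240 262 291 [array([0.4727, 0.0209]), array([0.4884, 0.0222])]
252 262 292 [array([0.4802, 0.0219]), array([0.4977, 0.0234])]
264 262 292 [array([0.488 , 0.0226]), array([0.5072, 0.0242])]
276 235 314 [array([0.4961, 0.0218]), array([0.5171, 0.0232])]
288 261 293 [array([0.5042, 0.024 ]), array([0.5271, 0.0259])]
```

View pics/e.png

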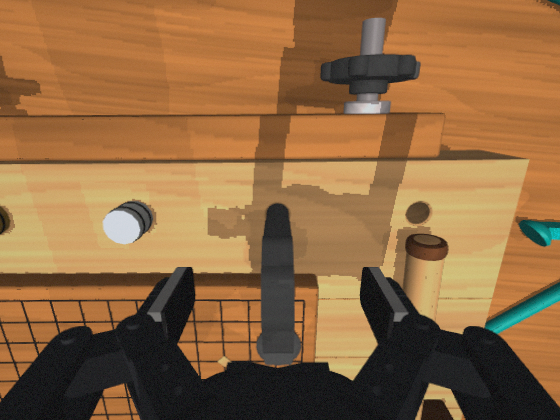

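The view is centred: the holdfast runs along column 277 and the fingers' midpoint is at 276.5. I'll descend 45 mm and close with a low force.

Call:
step_arm([
  [0,0,15,0,0,0,0],
  [0,0,15,0,0,0,0],
  [0,0,15,0,0,0,0],
  [0,0,0,0,0,0,0],
  [0,0,0,0,0,0,0],
])

```text
t: 4.35
tool_pos: [0.4872, 0.0225, 0.185]
ee_rot: [3.142, 0.001, -3.054]
ft_force: [0.3, 0.3, 0.5]
opening: 0.0854
grip_force: 0.0
```

Call:
step_arm([
  [0,0,0,0,0,0,140],
  [0,0,0,0,0,0,140],
  [0,0,0,0,0,0,140],
  [0,0,0,0,0,0,155],
  [0,0,0,0,0,0,165],
  [0,0,0,0,0,0,170],
  [0,0,0,0,0,0,170],
  [0,0,0,0,0,0,170],
], newtons=20)

```text
t: 5.02
tool_pos: [0.4869, 0.0225, 0.1843]
ee_rot: [3.141, 0.0, -3.054]
ft_force: [0.4, -0.4, 0.5]
opening: 0.0286
grip_force: 0.0
```

```bash
python3 - <<'E'
from h import *
im=eyes.read_camera("wrist"); cv2.imwrite("pics/f.png",cv2.resize(im[160:400,140:420],None,fx=2.5,fy=2.5))
E
```

```text
(no output)
```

View pics/f.png

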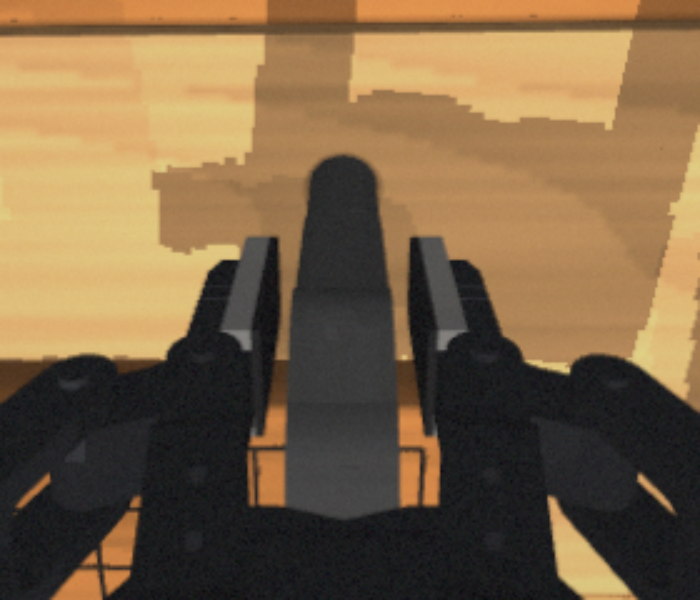

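The neck at (345,260 in the crop) is centred between the pads, with left and right gaps about equal.

Call:
step_arm([
  [0,0,0,0,0,0,185],
  [0,0,0,0,0,0,195],
  [0,0,0,0,0,0,205],
  [0,0,0,0,0,0,215],
  [0,0,0,0,0,0,225],
  [0,0,0,0,0,0,225],
], newtons=20)

```text
t: 5.57
tool_pos: [0.4869, 0.0223, 0.1843]
ee_rot: [-3.141, 0.0, -3.054]
ft_force: [0.1, -1.0, 0.7]
opening: 0.0181
grip_force: 20.3
```

Call:
step_arm([
  [0,0,0,0,0,0,235],
  [0,0,0,0,0,0,235],
  [0,0,0,0,0,0,235],
], newtons=90)

```text
t: 5.82
tool_pos: [0.4869, 0.0224, 0.1844]
ee_rot: [-3.141, 0.0, -3.054]
ft_force: [-0.7, -1.0, 1.3]
opening: 0.0168
grip_force: 87.8
```

Call:
step_arm([
  [0,0,-1,0,0,0,235],
  [0,0,-2,0,0,0,235],
  [0,0,-2,0,0,0,235],
  [0,0,-2,0,0,0,235],
  [0,0,0,0,0,0,235],
  [0,0,0,0,0,0,235],
])

```text
t: 6.32
tool_pos: [0.4868, 0.0224, 0.1901]
ee_rot: [3.142, -0.001, -3.054]
ft_force: [5.1, -1.1, -14.5]
opening: 0.0171
grip_force: 88.3
```

```bash
python3 -c "
from h import *
r=readout.sense();print(r['tool_pos'],r['ee_rot'],r['ft_force'],r['wrist_torque'],r['opening'])"
```

```text
[0.48683262 0.02242387 0.19012713] [ 3.14151153e+00 -1.14485233e-03 -3.05413523e+00] [  5.09786065  -1.07238627 -14.52266887] [-0.33525098 -0.66913979 -0.02184956] 0.017087867611010357
```

Call:
step_arm([
  [-0.5,0,0,0,0,0,235],
  [0,0,0,0,0,0,235],
  [0,0,-2,0,0,0,235],
  [0,0,-2,0,0,0,235],
  [0,0,0,0,0,0,235],
  [0,0,0,0,0,0,235],
])

```text
t: 6.82
tool_pos: [0.487, 0.0225, 0.1958]
ee_rot: [3.142, -0.001, -3.054]
ft_force: [1.5, -1.0, -7.9]
opening: 0.0173
grip_force: 88.8
```

```bash
python3 - <<'E'
from h import *
r=readout.sense();print(r['tool_pos'],r['ee_rot'],r['ft_force'],r['wrist_torque'],r['opening'])
im=eyes.read_camera("scene"); cv2.imwrite("pics/g.png",cv2.resize(im[150:270,180:340],None,fx=5,fy=5,interpolation=cv2.INTER_CUBIC))
c=cam("scene")
for q in spotter.pinpoint("scene","pad")[:3]: print(np.round(q["xy"],1),round(q["p"],2),onz(c,q["xy"],.164))
E
```

```text
[0.48698077 0.02252186 0.195772  ] [ 3.14155239e+00 -5.57484882e-04 -3.05381974e+00] [ 1.48564851 -0.99420995 -7.93520061] [-0.42889514  0.15638311 -0.03915572] 0.017308732144647614
[154.7 165.4] 0.93 [ 0.34256404 -0.27356787  0.164     ]
[395.2 251. ] 0.91 [0.66268785 0.30271941 0.164     ]
[361.4 168. ] 0.86 [0.35818493 0.27981114 0.164     ]
```

View pics/g.png

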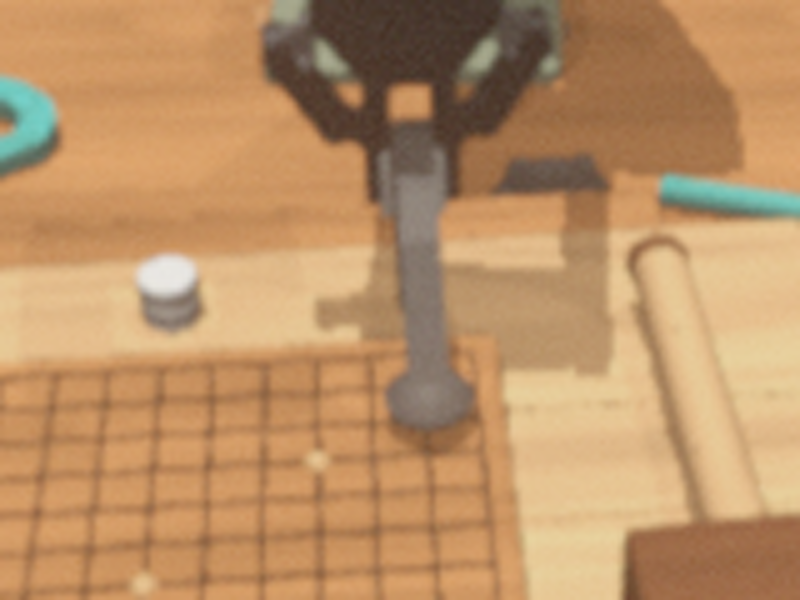

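The crop shows the pad at (430,400) lifted with a shadow under it and the board undisturbed. The load is near the holdfast's weight, so I'll go on gently.

Call:
step_arm([
  [0,0,-2,0,0,0,235],
  [0,0,-2,0,0,0,235],
  [0,0,-2,0,0,0,235],
  [0,0,-2,0,0,0,235],
  [0,0,-2,0,0,0,235],
  [0,0,0,0,0,0,235],
  [0,0,0,0,0,0,235],
])

```text
t: 7.5
tool_pos: [0.4871, 0.0226, 0.2057]
ee_rot: [3.141, -0.001, -3.054]
ft_force: [-1.6, -1.5, -5.7]
opening: 0.0172
grip_force: 89.1
```

Call:
step_arm([
  [0,0,-2,0,0,0,235],
  [0,0,-2,0,0,0,235],
  [0,0,-2,0,0,0,235],
  [0,0,-2,0,0,0,235],
  [0,0,-2,0,0,0,235],
  [0,0,0,0,0,0,235],
  [0,0,0,0,0,0,235],
])

```text
t: 8.08
tool_pos: [0.4871, 0.0226, 0.2157]
ee_rot: [3.141, -0.0, -3.054]
ft_force: [-3.2, -0.3, -6.2]
opening: 0.0169
grip_force: 89.3
```

Call:
step_arm([
  [0.2,0,-2,0,0,0,235],
  [0,0,-2,0,0,0,235],
  [0,0,-2,0,0,0,235],
  [0,0,-2,0,0,0,235],
  [0,0,-1,0,0,0,235],
  [0,0,0,0,0,0,235],
  [0,0,0,0,0,0,235],
  [0,0,0,0,0,0,235],
  [0,0,0,0,0,0,235],
])

```text
t: 8.83
tool_pos: [0.4871, 0.0225, 0.2245]
ee_rot: [3.141, 0.0, -3.054]
ft_force: [-4.7, -0.6, -5.7]
opening: 0.0173
grip_force: 89.4
```

```bash
python3 - <<'E'
from h import *
r=readout.sense();print(r['tool_pos'],r['ee_rot'],r['ft_force'],r['wrist_torque'],r['opening'])
im=eyes.read_camera("scene"); cv2.imwrite("pics/k.png",cv2.resize(im[150:270,180:340],None,fx=5,fy=5,interpolation=cv2.INTER_CUBIC))
c=cam("scene")
for z in (.154,.194): 
  p=np.array([.4871+.115*np.cos(.088),.0226+.115*np.sin(.088),z]); print((proj(c,p)-[180,150])*5)
E
```

```text
[0.48713441 0.02252035 0.22452812] [ 3.14146036e+00  1.20053109e-05 -3.05393238e+00] [-4.65856687 -0.6457311  -5.66263089] [-3.06357317e-01  1.26703711e+00  1.18836310e-03] 0.01733171103665343
[426.33073683 420.58002849]
[423.58595244 352.87680336]
```

View pics/k.png

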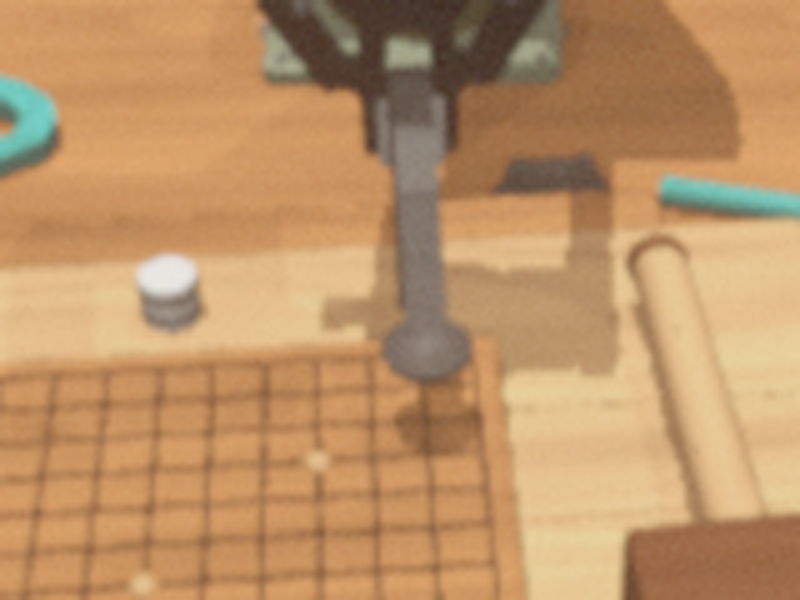

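Call:
step_arm([
  [0.4,0,0,0,0,0,235],
  [0,0,0,0,0,0,235],
  [0,0,0,0,0,0,235],
  [0,0,0,0,0,0,235],
])

```text
t: 9.22
tool_pos: [0.4869, 0.0225, 0.2244]
ee_rot: [3.141, 0.0, -3.054]
ft_force: [-2.7, -0.5, -4.9]
opening: 0.0171
grip_force: 89.4
```

```bash
python3 -c "
from h import *
r=readout.sense();print(r['tool_pos'],r['ee_rot'],r['ft_force'],r['wrist_torque'],r['opening'])"
```

```text
[0.48692199 0.02249241 0.22437082] [ 3.14148409e+00  3.65092099e-04 -3.05391113e+00] [-2.73616991 -0.47532858 -4.87464668] [-0.22108465  1.11306905  0.03771026] 0.017066732136454054
```

Forces are small, the grip is firm, the pad is about 40 mm up and the arm is still, so I'm handing in.

```bash
python3 -c "
from h import *
print(ctrl.finish_job())"
```

```text
the job is handed in; nothing more can be done
None
```

I gripped the black holdfast by its neck, drew it straight up until its pad stood about 40 mm above the board, and handed the job in holding it there; the shank is still in the hole, and hand-in gave no verdict.

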